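# Hang a caddy on the utensil rail and slide it into its notch

## Robot

A 6-joint arm with a two-finger parallel gripper is mounted at the origin on a cart in front of the work surface, level with it; the furniture and walls round the work are solid. World frame = base frame: x ahead of the robot, y to its left, z up, the work surface at z = 0. Lengths are in m, angles in rad, forces in N, time in s.
With the tool pointing down it reaches from about 0.275 to 0.85 m from the base axis. Payload 19 kg.
Tool frame: the origin (TCP) lies where the fingers leave the gripper's body, on its centre line; the fingertips stand 73 mm ahead of it and the grasp point (between the pads) lies 54 mm ahead of it (robot.finger_overhang is the distance from the TCP to the fingertips, in m); z points along the fingers, y is the line along which they close (so a half turn about z gives the same grasp; the last joint's range is limited). The gripper opens to 85 mm and grips with 20 to 120 N. Pads are 22 mm wide; open, the fingers measure 114 mm over their backs; the gripper's body (76 mm by 85 mm) begins 54 mm behind the grasp point. The pads swing forward as they close: fully open they stand 13 mm farther back than shut.
Start: joints at [0.975, 0.15, 1.437, -0, 1.554, -0.134], TCP at [0.256, 0.515, 0.304] pointing down, gripper open.
Joint ranges: [-2.8, 2.8], [-0.68, 2.1], [0.12, 2.68], [-1.39, 4.53], [0.16, 2.79], [-2.81, 2.81]. Speed limits (rad/s): [1.89, 1.89, 2.22, 3.01, 3.01, 3.01].

## Interface

Orientations are given as a rotation vector (axis times angle).
In Python, from cell import robot gives the robot as it stands. The module is installed in compiled form; this text tells all that it offers.
- The arm moves only by the shell command python3 -m pendant 'ROWS' [FORCE]. ROWS is JSON, a list of rows, each an object with "jaw": the opening, from 0 (shut) to 1 (fully open); "translation": the shift along the tool's x, y, z in units of 750 mm (1.0 is 750 mm), a list of three; "turn": the turn, a rotation vector about the tool's x, y, z in units of 4 degrees (1.0 is 4 degrees), a list of three. A call has 1 to 10 rows; each row shifts and turns the commanded pose from where the row before left it, along the tool's axes as they then stand; what a row does not reach is not made up. A row lasts 1/12 s, in which the tool goes at most 41.7 mm and 7.16 degrees, less where a joint would pass 70% of its speed; a pose out of reach is approached as far as the arm can. A call with a number of a shift or a turn outside -1 to 1 is refused whole. A call with a gripper value outside its range is refused whole. The fingers move at their own pace and stop on an object; FORCE is the grip in N (left out, the last holds). Time passes only in rows, so rows that do not move let the fingers close. It gives the time, the measured TCP pose, the force, the opening and the grip force at its end, in the units of the state.
- robot.get_obs(): the state, without advancing time (a new reading comes with each control period).
- robot.get_image(name): name is "scene" or "top" or "wrist"; returns the picture (400x640x3 uint8, blue, green, red); there is no depth.
- robot.calibration(name): a dict with "vfov" (degrees; the focal length in pixels is half the picture's height over the tangent of half this angle, whatever the lens; pixels are square), "cx", "cy" (the principal point, pixels), "k1" (the pictures are not rectified: a ray, as slopes to the right and down, at radius r is drawn at 1 + k1 r^2 times it, then the intrinsics apply), "camera_from_world" (4x4, takes a point from world to camera coordinates); the wrist camera has in their place "hand_eye" (4x4, takes a point from camera to tool coordinates, whose origin is the TCP and whose axes are the flange's). Camera axes: x right, y up, looking along -z (the intrinsics and any distortion apply to the point x, -y, -z); pixel columns grow to the right and rows downward; lengths in m; the calibration is good to about 2 mm. A picture is of the moment at which its call begins: read the wrist's pose just before it. calibration takes no time and is no camera call.
- robot.close_job(): hands the job in; it is judged then, once.
Trained networks look in the newest picture that a camera, given by its name, has taken for a name from the list of things; names that differ only in an ending like _2 or _b are one class to them, and where a whole thing is asked for, a point or a joint stands for the part that bears it (a point fixed in the world has none). Each returns a list of dicts, best first, with "p" (0 to 1); they miss things now and then, are a little off and sometimes report something else, mostly with a low value. They report only what shows in the picture. A call takes as long as a camera call.
- robot.boxes_of(camera, target): "location" ([row, column] in pixels, amid what is visible of it).
- robot.place_of(camera, target): "location" ([row, column] in pixels: a listed point, or the origin of a listed thing).
The state is a dict: "time": time; "joint_positions": joint angles; "dq": joint speeds; "joint_torque": joint torques, N m; "tool_pos": TCP position; "orientation": TCP orientation; "force": force on the tool from outside, world axes, zero at the start; "ft_torque": the same for the moment, N m; "finger_gap": finger opening in m; "grip_force": force on a finger pad.
Only numpy, scipy, OpenCV 4.12 (cv2) and the standard library are available. Lean on these libraries where they do the work, as an engineer would, in place of code of your own. Each camera call takes 0.05 s, during which the arm holds its last target. There are 200 camera calls.

## Task

Pick up the metal caddy by the finger tab above its hook and hang it over the rail's top bar next to the left-hand post, so that the hook rests on the bar. Then slide it to the right along the bar, without lifting it off, until the hook drops fully into the notch in the bar's top edge, and leave it hanging there straight. The exact place of the notch has to be seen or felt; do not disturb the mill, mug, lemon or garlic.

Things in the scene. Friction and masses are not known exactly. Their poses are not given: they have to be found in the camera images.
- caddy: Bare metal utensil caddy, 0.28 kg, standing: open box 60 x 80 x 75 mm (x, y, z), slotted front, behind it (+x) a 30 mm wide neck up to a hook. Origin: centre of the box's underside; z up, +x to the hook side. The hook's gap opens downward, runs along y, 14 mm wide (x 30 to 44), closed above at z 135 by a bridge 5 thick, 30 wide in y; back lip down to z 113, flaring to x 52. Top at z 181.
- caddy_hook (a point): Centre of the hook's inner top face, which rests on the bar (caddy x 37, y 0, z 135 mm); axes as the caddy's.
- caddy_tab (a point): Grip point on the finger tab above the hook (caddy x 37, y 0, z 164 mm), 29 mm straight above caddy_hook: an upright plate 6 mm thick in caddy x, 34 mm wide in y, from 24 mm below to 17 mm above this point. Fingers close along caddy x.
- rail: Fixed metal rail stand: posts at y = +125 (left) and -125 mm (right), feet reaching back, a flat top bar along y, and a 10 mm rod between the posts 62 mm up, on which the hanging caddy's back leans. Origin on the worktop under the bar, midway between the posts; z up, +x away from the robot, +y left. The caddy hangs with its box on the -x side.
- rail_top (a point): On the bar's top edge (155 mm up), midway between the posts; axes as the rail's. Bar 9 mm thick (x), 22 high, 380 long, level, sticking out past the posts. One rectangular notch in its top edge, 38 mm wide (y), 8 deep; its place is not reported: centre anywhere from y = +10 to -90 mm. From y = +50 to the left post the edge is plain.
- pepper_mill: Dark wooden pepper mill, 58 x 170 mm, upright behind the rail; bystander. Origin at its base.
- striped_mug: Striped mug, 86 x 120 x 90 mm, behind the rail; bystander. Origin at its base.
- lemon: Lemon, 70 mm long, on the left at the front; bystander.
- garlic: Garlic bulb, 60 mm, on the left at the front; bystander.

How it is judged:
By the outcome, as a careful person would: the job done as asked, in the order asked, and still so for the second after the job is handed in, with the robot touching nothing.
It also fails if it takes over 54 s, if anything falls off the work surface, if the arm or the gripper's body presses on something with over 40 N, if the wrist force passes 120 N, or if a joint passes its speed limit or range.

## Working session

There is one attempt and no reset: what is moved stays moved. The work goes in short steps, Python scripts to look and compute and a shell command to move; the robot and the scene stay as the last step left them, time stands still between calls to the robot, and variables do not carry over. Pictures are saved under pics/ and viewed, at most 10 in all, crops included, and the job is handed in when it is done.

```bash
mkdir -p pics; cat > h.py <<'E'
import numpy as np, cv2
from cell import robot
from scipy.spatial.transform import Rotation as R
def ray(cam,rc,obs=None):
    c=robot.calibration(cam); f=200/np.tan(np.radians(c['vfov'])/2)
    d=np.array([(rc[1]-c['cx'])/f,(rc[0]-c['cy'])/f]); u=d.copy()
    for _ in range(30): u=d/(1+c['k1']*(u@u))
    v=np.array([u[0],-u[1],-1])
    if 'camera_from_world' in c: T=np.linalg.inv(np.array(c['camera_from_world']))
    else:
        W=np.eye(4); W[:3,:3]=R.from_rotvec(obs['orientation']).as_matrix(); W[:3,3]=obs['tool_pos']; T=W@np.array(c['hand_eye'])
    v=T[:3,:3]@v
    return T[:3,3],v/np.linalg.norm(v)
def proj(cam,p,obs=None):
    c=robot.calibration(cam); f=200/np.tan(np.radians(c['vfov'])/2)
    if 'camera_from_world' in c: M=np.array(c['camera_from_world'])
    else:
        W=np.eye(4); W[:3,:3]=R.from_rotvec(obs['orientation']).as_matrix(); W[:3,3]=obs['tool_pos']; M=np.linalg.inv(W@np.array(c['hand_eye']))
    q=M[:3,:3]@np.asarray(p)+M[:3,3]; u=np.array([q[0],-q[1]])/-q[2]; u=u*(1+c['k1']*(u@u))
    return np.array([u[1]*f+c['cy'],u[0]*f+c['cx']])
def atz(r,z): o,d=r; return o+d*(z-o[2])/d[2]
def tri(r1,r2):
    A=np.zeros((3,3));b=np.zeros(3)
    for o,d in(r1,r2):
        P=np.eye(3)-np.outer(d,d);A+=P;b+=P@o
    p=np.linalg.solve(A,b); return p,[np.linalg.norm((np.eye(3)-np.outer(d,d))@(p-o)) for o,d in(r1,r2)]
E
python3 - <<'E'
from h import *
np.set_printoptions(precision=4,suppress=True)
o=robot.get_obs();print(o)
for c in('scene','top','wrist'):
    im=robot.get_image(c);cv2.imwrite(f'pics/{c}0.png',im)
    for t in('caddy','caddy_hook','caddy_tab','rail','rail_top','pepper_mill','striped_mug','lemon','garlic'):
        r=robot.place_of(c,t)
        for q in r[:2]: print(c,t,q['location'],round(q['p'],2),atz(ray(c,q['location'],o),{'caddy_hook':.135,'caddy_tab':.164,'rail_top':.155}.get(t,0)))
E
```

```text
{'time': 0.0, 'joint_positions': array([ 0.975 ,  0.151 ,  1.438 ,  0.    ,  1.5538, -0.134 ]), 'dq': array([-0.0006,  0.0002, -0.0002,  0.0004, -0.0005,  0.0005]), 'joint_torque': array([  0.0005, -71.3029, -57.0886,  -0.0002,   0.0086,   0.0001]), 'tool_pos': array([0.2561, 0.5146, 0.3033]), 'orientation': array([-0.7188, -3.0578,  0.0017]), 'force': array([-0.8298,  1.0032,  0.8905]), 'ft_torque': array([ 0.0191, -0.0223, -0.0112]), 'grip_force': 0.0, 'finger_gap': 0.08578741841421013}
scene caddy [289.0, 314.6] 0.95 [ 0.458  -0.2312  0.    ]
scene caddy_hook [263.4, 325.6] 0.68 [ 0.4881 -0.2307  0.135 ]
scene caddy_hook [180.9, 224.3] 0.23 [0.4115 0.087  0.135 ]
scene caddy_tab [254.8, 325.8] 0.95 [ 0.4932 -0.2233  0.164 ]
scene rail [248.3, 339.1] 0.69 [ 0.573  -0.1809  0.    ]
scene rail_top [223.4, 339.7] 0.78 [ 0.566  -0.1783  0.155 ]
scene pepper_mill [210.8, 400.2] 0.8 [ 0.7783 -0.1913 -0.    ]
scene pepper_mill [259.9, 325.7] 0.51 [ 0.5254 -0.1861  0.    ]
scene striped_mug [174.2, 372.5] 0.67 [ 0.7931 -0.0536  0.    ]
scene lemon [207.3, 246.8] 0.74 [0.4387 0.0651 0.    ]
scene garlic [180.9, 223.0] 0.51 [ 0.4272  0.1791 -0.    ]
top caddy [247.7, 375.7] 0.68 [ 0.4625 -0.2312  0.    ]
top caddy_hook [239.5, 379.5] 0.9 [ 0.4889 -0.2268  0.135 ]
top caddy_hook [140.6, 364.8] 0.34 [ 0.7558 -0.185   0.135 ]
top caddy_tab [235.0, 378.3] 0.96 [ 0.5009 -0.2203  0.164 ]
top rail [213.9, 359.8] 0.73 [ 0.5621 -0.1828  0.    ]
top rail_top [210.2, 363.9] 0.78 [ 0.5656 -0.1826  0.155 ]
top pepper_mill [140.0, 365.5] 0.94 [ 0.7854 -0.1979  0.    ]
top striped_mug [263.7, 240.4] 0.5 [0.4076 0.1708 0.    ]
top lemon [257.6, 273.0] 0.84 [0.4278 0.0734 0.    ]
top garlic [140.3, 365.0] 0.58 [ 0.7845 -0.1964  0.    ]
top garlic [263.4, 239.9] 0.49 [0.4084 0.1723 0.    ]
```

View pics/scene0.png

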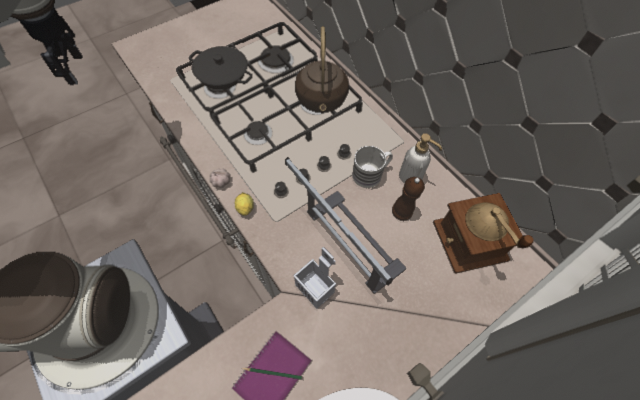

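View pics/top0.png

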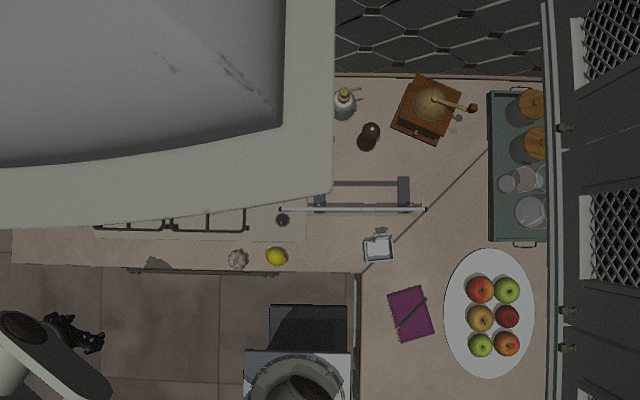

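The scene picture shows the caddy at about (315,283), with the rail behind it and its bar from (288,160) to (385,285). The mug, mill, lemon and garlic are clear of the caddy. The top picture shows the caddy at (378,247) and the bar along row 209, columns 280–425, with the hood over the upper left. I'll go above the caddy and look with the wrist camera.

```bash
cat >> h.py <<'E'
def plan(target,yaw,n,tilt=None):
    "constant body twist rows: tool down, tool y at world angle yaw(deg) (mod 180)"
    o=robot.get_obs(); R0=R.from_rotvec(o['orientation'])
    best=None
    for k in(0,180):
        a=np.radians((yaw+k+90)/2); Rt=R.from_rotvec(np.pi*np.array([np.cos(a),np.sin(a),0]))
        w=(R0.inv()*Rt).as_rotvec()
        if best is None or np.linalg.norm(w)<np.linalg.norm(best): best=w
    dR=R.from_rotvec(best/n); S=np.zeros((3,3)); Rk=R0
    for _ in range(n): S+=Rk.as_matrix(); Rk=Rk*dR
    t=np.linalg.solve(S,np.array(target)-o['tool_pos'])
    print('n',n,'translation',np.round(t/.75,4),'turn',np.round(np.degrees(best/n)/4,3),'mm/row',round(np.linalg.norm(t)*1e3,1))
E
python3 - <<'E'
from h import *
np.set_printoptions(precision=4,suppress=True)
c=robot.calibration('wrist');print(c)
for n in(25,30): plan([.47,-.215,.34],5,n)
o,d=ray('top',[200,150]);print('topcam',o); print('scenecam',ray('scene',[200,300])[0])
E
```

```text
{'vfov': 69.67443334039913, 'cx': 317.9382650833873, 'cy': 199.4635672453027, 'k1': -0.03222937091452461, 'hand_eye': array([[-0.0003,  0.9564,  0.2921,  0.0747],
       [ 1.    ,  0.0006, -0.0009, -0.0004],
       [-0.001 ,  0.2921, -0.9564, -0.0702],
       [ 0.    ,  0.    ,  0.    ,  1.    ]])}
n 25 translation [-0.04   -0.0139 -0.0019] turn [-0.     0.     0.585] mm/row 31.8
n 30 translation [-0.0334 -0.0114 -0.0016] turn [-0.     0.     0.488] mm/row 26.5
topcam [ 0.506  -0.0878  1.351 ]
scenecam [ 0.2989 -0.454   0.9472]
```

```bash
P="python3 -m pendant"
$P '[{"jaw":1,"translation":[-0.04,-0.014,-0.002],"turn":[0,0,0.58]},{"jaw":1,"translation":[-0.04,-0.014,-0.002],"turn":[0,0,0.58]},{"jaw":1,"translation":[-0.04,-0.014,-0.002],"turn":[0,0,0.58]},{"jaw":1,"translation":[-0.04,-0.014,-0.002],"turn":[0,0,0.58]},{"jaw":1,"translation":[-0.04,-0.014,-0.002],"turn":[0,0,0.58]},{"jaw":1,"translation":[-0.04,-0.014,-0.002],"turn":[0,0,0.58]},{"jaw":1,"translation":[-0.04,-0.014,-0.002],"turn":[0,0,0.58]},{"jaw":1,"translation":[-0.04,-0.014,-0.002],"turn":[0,0,0.58]},{"jaw":1,"translation":[-0.04,-0.014,-0.002],"turn":[0,0,0.58]},{"jaw":1,"translation":[-0.04,-0.014,-0.002],"turn":[0,0,0.58]}]' 60
$P '[{"jaw":1,"translation":[-0.04,-0.014,-0.002],"turn":[0,0,0.58]},{"jaw":1,"translation":[-0.04,-0.014,-0.002],"turn":[0,0,0.58]},{"jaw":1,"translation":[-0.04,-0.014,-0.002],"turn":[0,0,0.58]},{"jaw":1,"translation":[-0.04,-0.014,-0.002],"turn":[0,0,0.58]},{"jaw":1,"translation":[-0.04,-0.014,-0.002],"turn":[0,0,0.58]},{"jaw":1,"translation":[-0.04,-0.014,-0.002],"turn":[0,0,0.58]},{"jaw":1,"translation":[-0.04,-0.014,-0.002],"turn":[0,0,0.58]},{"jaw":1,"translation":[-0.04,-0.014,-0.002],"turn":[0,0,0.58]},{"jaw":1,"translation":[-0.04,-0.014,-0.002],"turn":[0,0,0.58]},{"jaw":1,"translation":[-0.04,-0.014,-0.002],"turn":[0,0,0.58]}]'
python3 - <<'E'
from h import *
np.set_printoptions(precision=4,suppress=True)
o=robot.get_obs();print(o['time'],o['tool_pos'],o['joint_positions'])
im=robot.get_image('wrist');cv2.imwrite('pics/w1.png',im)
T={'caddy_hook':.135,'caddy_tab':.164,'rail_top':.155}
for t in('caddy','caddy_hook','caddy_tab','rail','rail_top'):
    for q in robot.place_of('wrist',t)[:2]: print(t,q['location'],round(q['p'],2),atz(ray('wrist',q['location'],o),T.get(t,0)))
plan([.47,-.215,.34],5,6)
E
```

```text
time: 2.33
tool_pos: [0.4324, 0.251, 0.319]
orientation: [1.322, 2.85, 0.0]
force: [1.0, 0.8, 1.2]
finger_gap: 0.0855
grip_force: 0.0
time: 3.17
tool_pos: [0.4899, -0.0594, 0.3341]
orientation: [1.868, 2.526, -0.0]
force: [0.9, 0.3, -0.6]
finger_gap: 0.0851
grip_force: 0.0
3.1667 [ 0.4899 -0.0594  0.3341] [-0.2769 -0.0296  1.5675 -0.0001  1.6035 -0.5741]
caddy [264.7, 265.9] 0.64 [ 0.4569 -0.2334  0.    ]
caddy_hook [326.9, 281.6] 0.76 [ 0.4967 -0.2243  0.135 ]
caddy_tab [350.2, 275.4] 0.93 [ 0.4949 -0.2299  0.164 ]
rail [255.6, 343.4] 0.86 [ 0.5691 -0.1823  0.    ]
rail_top [325.7, 354.9] 0.87 [ 0.5681 -0.1828  0.155 ]
n 6 translation [-0.0334 -0.0117 -0.0014] turn [-0.    -0.     0.508] mm/row 26.6
```

View pics/w1.png

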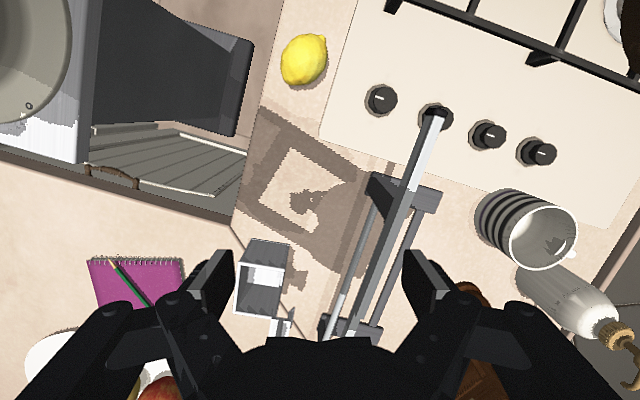

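The wrist picture shows the caddy at (262,280), the bar running from (437,110) down to (350,320), and the left post at (405,190). The middle of the rail is cut off by the gripper. I'll go further right so that the camera sees the bar's middle and the caddy whole.

```bash
P="python3 -m pendant"
python3 -c "
from h import *
plan([.51,-.37,.36],8,10)"
$P '[{"jaw":1,"translation":[-0.04,-0.012,-0.003],"turn":[0,0,0.25]},{"jaw":1,"translation":[-0.04,-0.012,-0.003],"turn":[0,0,0.25]},{"jaw":1,"translation":[-0.04,-0.012,-0.003],"turn":[0,0,0.25]},{"jaw":1,"translation":[-0.04,-0.01,-0.003],"turn":[0,0,0.25]},{"jaw":1,"translation":[-0.04,-0.01,-0.003],"turn":[0,0,0.25]},{"jaw":1,"translation":[-0.04,-0.01,-0.003],"turn":[0,0,0.25]},{"jaw":1,"translation":[-0.04,-0.01,-0.003],"turn":[0,0,0.25]},{"jaw":1,"translation":[-0.04,-0.01,-0.003],"turn":[0,0,0.25]},{"jaw":1,"translation":[-0.04,-0.01,-0.003],"turn":[0,0,0.25]},{"jaw":1,"translation":[-0.04,-0.01,-0.003],"turn":[0,0,0.25]}]'
python3 - <<'E'
from h import *
np.set_printoptions(precision=4,suppress=True)
import json
o=robot.get_obs();print(o['time'],o['tool_pos'],o['joint_positions'])
json.dump({k:np.array(o[k]).tolist() for k in('tool_pos','orientation')},open('w2.json','w'))
im=robot.get_image('wrist');cv2.imwrite('pics/w2.png',im)
T={'caddy_hook':.135,'caddy_tab':.164,'rail_top':.155}
for t in('caddy','caddy_hook','caddy_tab','rail','rail_top'):
    for q in robot.place_of('wrist',t)[:2]: print(t,q['location'],round(q['p'],2),atz(ray('wrist',q['location'],o),T.get(t,0)))
E
```

```text
n 10 translation [-0.0413 -0.0068 -0.0035] turn [-0.   -0.    0.23] mm/row 31.5
time: 4.3
tool_pos: [0.4787, -0.3682, 0.3565]
orientation: [2.077, 2.357, 0.0]
force: [-0.4, -0.8, 0.5]
finger_gap: 0.0851
grip_force: 0.0
4.3 [ 0.4787 -0.3682  0.3565] [-0.7832  0.2001  1.2746  0.0001  1.6668 -0.9092]
caddy [66.6, 316.2] 0.69 [ 0.4594 -0.235   0.    ]
caddy_hook [38.6, 359.3] 0.61 [ 0.4985 -0.2252  0.135 ]
caddy_hook [37.6, 405.6] 0.28 [ 0.5405 -0.2187  0.135 ]
caddy_tab [32.2, 358.6] 0.92 [ 0.4942 -0.2274  0.164 ]
rail [38.7, 405.0] 0.75 [ 0.5733 -0.1849  0.    ]
```

View pics/w2.png

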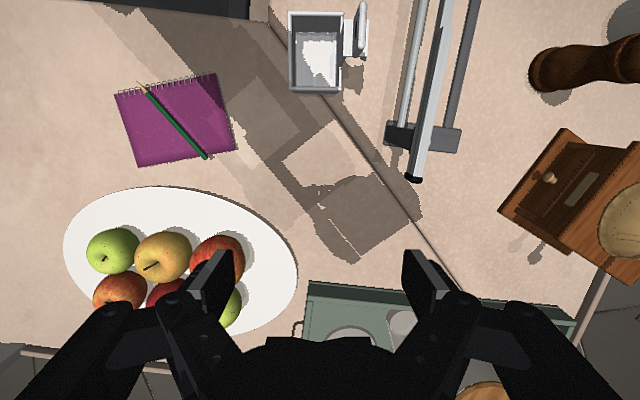

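The caddy's box rim spans columns 290–342 and rows 12–92, so it is turned about like the tool. Its tab is at (359,32). The bar's right end is at (413,180), and no notch shows right of about the middle. Next: angles by back-projection.

```bash
python3 - <<'E'
from h import *
import json
np.set_printoptions(precision=4,suppress=True)
o2=json.load(open('w2.json')); o1=dict(tool_pos=[.4899,-.0594,.3341],orientation=[1.868,2.526,0])
a=atz(ray('wrist',[112,437],o1),.155); b=atz(ray('wrist',[178,414],o2),.155)
print('ends',a,b,np.linalg.norm(a-b),(a+b)/2,'yaw',np.degrees(np.arctan2(-(a-b)[0],(a-b)[1])))
print('rail yaw w2 only', [atz(ray('wrist',p,o2),.155) for p in([2,437],[178,414])])
C=[atz(ray('wrist',p,o2),.075) for p in([12,290],[12,341],[92,342],[92,290])]
print(np.array(C),'centre',np.mean(C,0))
d=C[0]-C[3]; e=C[1]-C[0];f=C[2]-C[3]; print([np.degrees(np.arctan2(-d[0],d[1])),np.degrees(np.arctan2(e[1],e[0])),np.degrees(np.arctan2(f[1],f[0]))])
plan([.50,-.27,.30],8,4)
plan([.4945,-.226,.29],8,5)
E
```

```text
ends [0.5629 0.0413 0.155 ] [ 0.5692 -0.3433  0.155 ] 0.384631882228455 [ 0.5661 -0.151   0.155 ] yaw 0.9313093640523763
rail yaw w2 only [array([ 0.5563, -0.1937,  0.155 ]), array([ 0.5692, -0.3433,  0.155 ])]
[[ 0.4261 -0.1944  0.075 ]
 [ 0.4808 -0.1875  0.075 ]
 [ 0.4939 -0.2687  0.075 ]
 [ 0.4344 -0.2762  0.075 ]] centre [ 0.4588 -0.2317  0.075 ]
[np.float64(5.774083707631872), np.float64(7.206092038682184), np.float64(7.195860955239767)]
n 4 translation [0.031  0.0112 0.0188] turn [ 0.    -0.001 -0.047] mm/row 28.5
n 5 translation [0.0366 0.0091 0.0177] turn [ 0.    -0.    -0.038] mm/row 31.2
```

```bash
P="python3 -m pendant"
$P '[{"jaw":0.5,"translation":[0.015,0.012,0.005],"turn":[0,0,0]},{"jaw":0.5,"translation":[0.03,0.012,0.005],"turn":[0,0,0]},{"jaw":0.5,"translation":[0.03,0.012,0.005],"turn":[0,0,0]},{"jaw":0.5,"translation":[0.015,0.008,0.002],"turn":[0,0,0]},{"jaw":0.5,"translation":[0,0,0],"turn":[0,0,0]}]'
python3 - <<'E'
from h import *
np.set_printoptions(precision=4,suppress=True)
import json
o=robot.get_obs();print(o['time'],o['tool_pos'],o['dq'])
json.dump({k:np.array(o[k]).tolist() for k in('tool_pos','orientation')},open('w3.json','w'))
im=robot.get_image('wrist');cv2.imwrite('pics/w3.png',im)
T={'caddy_hook':.135,'caddy_tab':.164,'rail_top':.155}
for t in('caddy','caddy_hook','caddy_tab','rail','rail_top'):
    for q in robot.place_of('wrist',t)[:2]: print(t,q['location'],round(q['p'],2),atz(ray('wrist',q['location'],o),T.get(t,0)))
cv2.imwrite('pics/w3c.png',cv2.resize(im[0:300,240:560],None,fx=2,fy=2,interpolation=cv2.INTER_NEAREST))
E
```

```text
time: 5.02
tool_pos: [0.5036, -0.2933, 0.3438]
orientation: [2.074, 2.359, 0.001]
force: [0.5, 0.4, 0.3]
finger_gap: 0.043
grip_force: 0.0
5.0167 [ 0.5036 -0.2933  0.3438] [-0.0467  0.0158 -0.0258 -0.0182  0.0043 -0.0462]
caddy [117.3, 291.6] 0.93 [ 0.4588 -0.2308  0.    ]
caddy_hook [117.9, 318.9] 0.89 [ 0.4955 -0.2246  0.135 ]
caddy_tab [122.4, 316.6] 0.58 [ 0.4938 -0.2279  0.164 ]
rail [94.1, 374.4] 0.66 [ 0.5674 -0.1859  0.    ]
```

View pics/w3c.png

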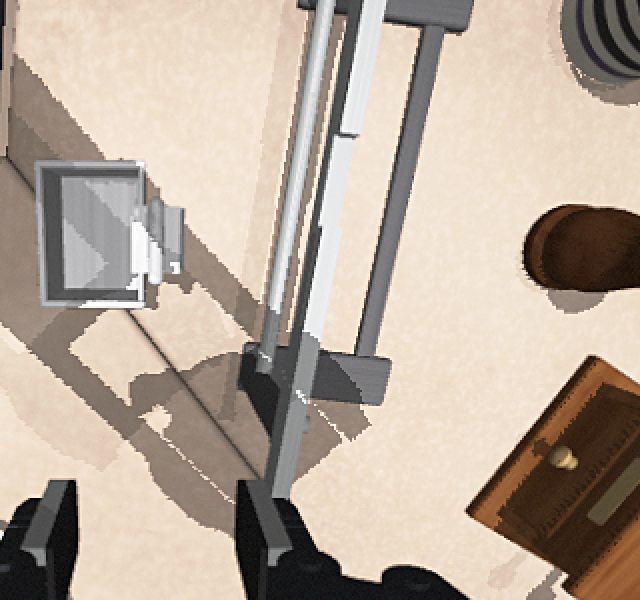

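The notch shows clearly: in the crop it runs from (347,135) to (330,226), which is full-picture rows 68–113 at columns about 413–405. The caddy's tab is at (317,122) in the full picture. I'll back-project these points.

```bash
python3 - <<'E'
from h import *
import json
np.set_printoptions(precision=4,suppress=True)
o=json.load(open('w3.json')); g=cv2.imread('pics/w3.png',0)
f=lambda x,y,z: atz(ray('wrist',[y/2,240+x/2],o),z)
print('notch L',f(350,135,.155),'R',f(330,226,.155),'floor R/L',f(330,222,.147),f(350,137,.147))
# bar top profile rows
E=[]
for r in (8,20,32,44,56,122,134,146,160,175,190,205,220,235):
    row=g[r,370:450].astype(int); d=np.diff(row); i,j=np.argmax(d),np.argmin(d)
    p=[atz(ray('wrist',[r,370.5+k],o),.155)[:2] for k in(i,j)]; E.append(p); print(r,370+i,370+j,d[i],d[j],p[0],p[1])
E=np.array(E); 
for k in(0,1):
    q=np.polyfit(E[:,k,1],E[:,k,0],1); print('yaw',-np.degrees(np.arctan(q[0])),'x at -.18',np.polyval(q,-.18), np.round(1e3*(E[:,k,0]-np.polyval(q,E[:,k,1])),1))
plan([.495,-.2272,.218],7.2,8)
E
```

```text
notch L [ 0.5696 -0.1733  0.155 ] R [ 0.5689 -0.2104  0.155 ] floor R/L [ 0.5709 -0.2084  0.147 ] [ 0.5722 -0.1726  0.147 ]
8 419 431 118 -125 [ 0.5638 -0.1295] [ 0.5734 -0.1281]
20 408 448 118 -131 [ 0.5569 -0.1392] [ 0.589  -0.1345]
32 415 408 166 -121 [ 0.5643 -0.147 ] [ 0.5587 -0.1477]
44 413 444 212 -114 [ 0.5646 -0.1559] [ 0.59   -0.1523]
56 411 441 104 -140 [ 0.5649 -0.165 ] [ 0.5897 -0.1615]
122 399 392 148 -111 [ 0.5657 -0.2185] [ 0.5596 -0.2193]
134 396 425 138 -161 [ 0.5652 -0.2289] [ 0.5908 -0.2255]
146 394 422 190 -145 [ 0.5655 -0.2395] [ 0.5906 -0.2362]
160 391 419 131 -144 [ 0.5654 -0.2522] [ 0.5907 -0.2489]
175 403 416 112 -206 [ 0.5792 -0.2644] [ 0.5911 -0.2629]
190 433 395 97 -48 [ 0.6103 -0.2748] [ 0.5747 -0.2794]
205 421 399 133 -69 [ 0.6025 -0.2907] [ 0.5816 -0.2934]
220 410 414 118 -106 [ 0.5954 -0.307 ] [ 0.5993 -0.3065]
235 393 372 101 -35 [ 0.5822 -0.3246] [ 0.5617 -0.3271]
yaw 10.469427473838547 x at -.18 0.5665612537819523 [  6.6  -2.1   3.9   2.5   1.1  -8.  -10.4 -12.  -14.5  -3.   26.2  15.5
   5.4 -11. ]
yaw 0.5858304934128352 x at -.18 0.5810550410606904 [ -7.1   8.4 -22.1   9.2   8.8 -21.8   9.3   8.9   9.    9.2  -7.3  -0.6
  16.9 -20.9]
n 8 translation [0.0118 0.0002 0.021 ] turn [-0.     0.    -0.003] mm/row 18.0
```

```bash
P="python3 -m pendant"
$P '[{"jaw":0.5,"translation":[0.012,0,0.006],"turn":[0,0,0]},{"jaw":0.5,"translation":[0.024,0,0.01],"turn":[0,0,0]},{"jaw":0.5,"translation":[0.03,0,0.012],"turn":[0,0,0]},{"jaw":0.5,"translation":[0.02,0.001,0.015],"turn":[0,0,0]},{"jaw":0.5,"translation":[0.008,0.001,0.02],"turn":[0,0,0]},{"jaw":0.5,"translation":[0,0,0.025],"turn":[0,0,0]},{"jaw":0.5,"translation":[0,0,0.025],"turn":[0,0,0]},{"jaw":0.5,"translation":[0,0,0.01],"turn":[0,0,0]},{"jaw":0.5,"translation":[0,0,0],"turn":[0,0,0]}]' 60
python3 - <<'E'
from h import *
np.set_printoptions(precision=4,suppress=True)
o=robot.get_obs()
im=robot.get_image('wrist');cv2.imwrite('pics/w4.png',im)
for q in robot.place_of('wrist','caddy_tab')[:2]: print(q,atz(ray('wrist',q['location'],o),.164))
plan([.495,-.2272,.218],7.2,4)
E
```

```text
time: 6.07
tool_pos: [0.4946, -0.2263, 0.2496]
orientation: [-2.077, -2.353, 0.001]
force: [-0.7, -0.9, -0.6]
finger_gap: 0.0428
grip_force: 0.0
{'location': [245.6, 318.6], 'p': 0.65} [ 0.4946 -0.2281  0.164 ]
n 4 translation [-0.0001 -0.0001  0.0113] turn [ 0.001  0.001 -0.005] mm/row 8.5
```

View pics/w4.png

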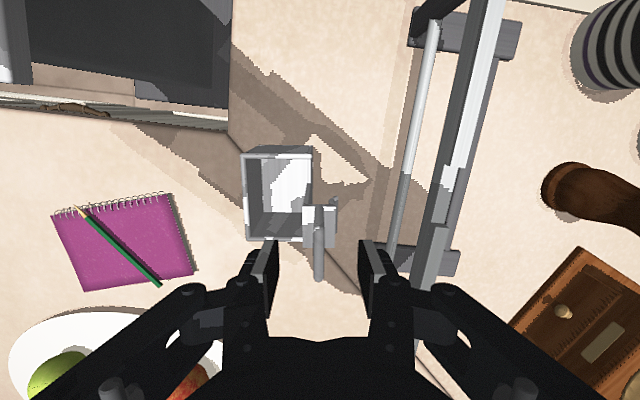

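The tab is at (319,250), midway between the fingers (265 and 375), with the bar clear on the right. I'll go down and close.

```bash
P="python3 -m pendant"
$P '[{"jaw":0.5,"translation":[0,0,0.01],"turn":[0,0,0]},{"jaw":0.5,"translation":[0,0,0.018],"turn":[0,0,0]},{"jaw":0.5,"translation":[0,0,0.014],"turn":[0,0,0]},{"jaw":0.2,"translation":[0,0,0],"turn":[0,0,0]},{"jaw":0,"translation":[0,0,0],"turn":[0,0,0]},{"jaw":0,"translation":[0,0,0],"turn":[0,0,0]},{"jaw":0,"translation":[0,0,0],"turn":[0,0,0]},{"jaw":0,"translation":[0,0,0],"turn":[0,0,0]},{"jaw":0,"translation":[0,0,0],"turn":[0,0,0]},{"jaw":0,"translation":[0,0,0],"turn":[0,0,0]}]' 60
```

```text
time: 7.0
tool_pos: [0.4955, -0.2268, 0.2207]
orientation: [2.078, 2.354, 0.0]
force: [0.3, -1.1, 5.2]
finger_gap: 0.0052
grip_force: 59.8
```

```bash
P="python3 -m pendant"
$P '[{"jaw":0,"translation":[0,0,-0.01],"turn":[0,0,0]},{"jaw":0,"translation":[0,0,-0.02],"turn":[0,0,0]},{"jaw":0,"translation":[0,0,-0.025],"turn":[0,0,0]},{"jaw":0,"translation":[0,0,-0.025],"turn":[0,0,0]},{"jaw":0,"translation":[0,0,-0.015],"turn":[0,0,0]},{"jaw":0,"translation":[0,0,-0.005],"turn":[0,0,0]},{"jaw":0,"translation":[0,0,0],"turn":[0,0,0]}]'
python3 - <<'E'
from h import *
np.set_printoptions(precision=4,suppress=True)
plan([.568,-.113,.295],0.9,8)
E
```

```text
time: 7.58
tool_pos: [0.4953, -0.2267, 0.2955]
orientation: [2.078, 2.355, 0.0]
force: [0.6, 0.0, -3.8]
finger_gap: 0.0055
grip_force: 58.6
n 8 translation [0.018  0.0135 0.0001] turn [0.001 0.001 0.195] mm/row 16.9
```

```bash
P="python3 -m pendant"
$P '[{"jaw":0,"translation":[0.008,0.006,0],"turn":[0,0,0.1]},{"jaw":0,"translation":[0.016,0.012,0],"turn":[0,0,0.2]},{"jaw":0,"translation":[0.024,0.018,0],"turn":[0,0,0.25]},{"jaw":0,"translation":[0.024,0.018,0],"turn":[0,0,0.25]},{"jaw":0,"translation":[0.024,0.018,0],"turn":[0,0,0.25]},{"jaw":0,"translation":[0.024,0.018,0],"turn":[0,0,0.25]},{"jaw":0,"translation":[0.016,0.012,0],"turn":[0,0,0.15]},{"jaw":0,"translation":[0.008,0.006,0],"turn":[0,0,0.12]},{"jaw":0,"translation":[0,0,0],"turn":[0,0,0]},{"jaw":0,"translation":[0,0,0],"turn":[0,0,0]}]'
python3 - <<'E'
from h import *
np.set_printoptions(precision=4,suppress=True)
o=robot.get_obs()
im=robot.get_image('wrist');cv2.imwrite('pics/w5.png',im)
for t,z in(('caddy_hook',o['tool_pos'][2]-.0857),('caddy_tab',o['tool_pos'][2]-.0567),('rail_top',.155)):
    for q in robot.place_of('wrist',t)[:1]: print(t,q,atz(ray('wrist',q['location'],o),z))
plan([.568,-.113,.295],0.9,4)
for c in ('top','scene'):
    robot.get_image(c)
    for t,z in(('caddy_hook',o['tool_pos'][2]-.0857),('caddy_tab',o['tool_pos'][2]-.0567),('rail_top',.155)):
        for q in robot.place_of(c,t)[:1]: print(c,t,q,atz(ray(c,q['location'],o),z))
E
```

```text
time: 8.42
tool_pos: [0.5675, -0.1128, 0.2941]
orientation: [-2.203, -2.238, 0.001]
force: [-0.1, -1.3, -4.0]
finger_gap: 0.0052
grip_force: 58.6
caddy_hook {'location': [242.5, 318.1], 'p': 0.77} [ 0.567  -0.1128  0.2084]
caddy_tab {'location': [269.7, 317.9], 'p': 0.78} [ 0.5669 -0.1139  0.2374]
rail_top {'location': [268.5, 321.2], 'p': 0.19} [ 0.5703 -0.1616  0.155 ]
n 4 translation [ 0.0002  0.0002 -0.    ] turn [-0.001  0.001 -0.006] mm/row 0.2
scene caddy_hook {'location': [192.2, 323.0], 'p': 0.88} [ 0.5643 -0.1144  0.2084]
scene caddy_tab {'location': [186.2, 322.4], 'p': 0.71} [ 0.5617 -0.1149  0.2374]
scene rail_top {'location': [221.3, 341.4], 'p': 0.86} [ 0.5724 -0.1763  0.155 ]
```

View pics/w5.png

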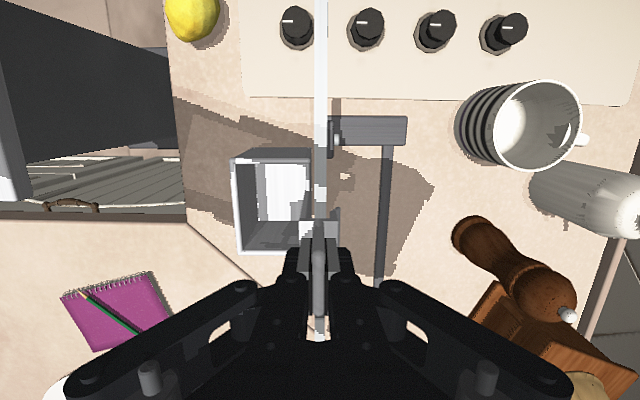

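The bar is upright at columns 314–328 and the hook and tab are centred at about 319, over the bar. The left post, near (335,135), clears the box. I'll check the bar's x more finely, then lower.

```bash
python3 - <<'E'
from h import *
np.set_printoptions(precision=4,suppress=True)
o=robot.get_obs(); g=cv2.imread('pics/w5.png',0)
for r in (30,60,85,170,190):
    row=g[r,300:345].astype(int); d=np.diff(row); i=np.argmax(d[5:20])+5; j=np.argmin(d[18:40])+18
    print(r,301+i,301+j,d[i],d[j],[atz(ray('wrist',[r,300.5+k],o),.155)[:2] for k in(i,j)])
E
```

```text
30 314 327 140 -80 [array([0.5625, 0.0132]), array([0.571 , 0.0133])]
60 314 327 8 -7 [array([ 0.5627, -0.005 ]), array([ 0.5714, -0.0049])]
85 314 327 9 -7 [array([ 0.5629, -0.0208]), array([ 0.5718, -0.0207])]
170 311 326 25 -12 [array([ 0.5613, -0.0799]), array([ 0.5724, -0.0797])]
190 306 327 118 -78 [array([ 0.5576, -0.0953]), array([ 0.5735, -0.0951])]
```

```bash
P="python3 -m pendant"
$P '[{"jaw":0,"translation":[0,0.001,0.01],"turn":[0,0,0]},{"jaw":0,"translation":[0,0.0007,0.015],"turn":[0,0,0]},{"jaw":0,"translation":[0,0,0.015],"turn":[0,0,0]},{"jaw":0,"translation":[0,0,0.012],"turn":[0,0,0]},{"jaw":0,"translation":[0,0,0.008],"turn":[0,0,0]},{"jaw":0,"translation":[0,0,0],"turn":[0,0,0]}]'
$P '[{"jaw":0,"translation":[0,0,0.004],"turn":[0,0,0]},{"jaw":0,"translation":[0,0,0.004],"turn":[0,0,0]},{"jaw":0,"translation":[0,0,0],"turn":[0,0,0]}]'
$P '[{"jaw":0,"translation":[0,0,0.002],"turn":[0,0,0]},{"jaw":0,"translation":[0,0,0],"turn":[0,0,0]},{"jaw":0,"translation":[0,0,0],"turn":[0,0,0]}]'
```

```text
time: 9.52
tool_pos: [0.5685, -0.1126, 0.2479]
orientation: [-2.203, -2.236, 0.002]
force: [-0.4, -0.0, -3.3]
finger_gap: 0.0052
grip_force: 58.6
time: 9.77
tool_pos: [0.5689, -0.1128, 0.2436]
orientation: [-2.205, -2.238, 0.0]
force: [0.1, 0.2, -3.9]
finger_gap: 0.0053
grip_force: 58.5
time: 10.02
tool_pos: [0.569, -0.1128, 0.2426]
orientation: [2.205, 2.238, -0.0]
force: [-0.2, 0.0, -3.3]
finger_gap: 0.0053
grip_force: 58.5
```

```bash
P="python3 -m pendant"
for i in 1 2; do $P '[{"jaw":0,"translation":[0,0,0.0015],"turn":[0,0,0]},{"jaw":0,"translation":[0,0,0],"turn":[0,0,0]},{"jaw":0,"translation":[0,0,0],"turn":[0,0,0]}]' | egrep 'pos|force'; done
```

```text
tool_pos: [0.5689, -0.1128, 0.2413]
force: [-0.1, 0.5, -3.1]
grip_force: 58.6
tool_pos: [0.5691, -0.1128, 0.2407]
force: [-1.6, 0.3, 4.4]
grip_force: 59.8
```

Contact is felt at z 0.2407, so the hook rests on the bar. Now I slide right, with a light press.

```bash
P="python3 -m pendant"
$P '[{"jaw":0,"translation":[-0.004,0,0],"turn":[0,0,0]},{"jaw":0,"translation":[-0.006,0,0],"turn":[0,0,0]},{"jaw":0,"translation":[-0.006,0,0],"turn":[0,0,0]},{"jaw":0,"translation":[-0.004,0,0],"turn":[0,0,0]},{"jaw":0,"translation":[0,0,0],"turn":[0,0,0]}]'
```

```text
time: 10.93
tool_pos: [0.5694, -0.1282, 0.2407]
orientation: [2.204, 2.237, 0.001]
force: [0.6, 0.6, 5.8]
finger_gap: 0.0047
grip_force: 60.1
```

```bash
P="python3 -m pendant"
$P '[{"jaw":0,"translation":[-0.004,0,0],"turn":[0,0,0]},{"jaw":0,"translation":[-0.008,0,0],"turn":[0,0,0]},{"jaw":0,"translation":[-0.008,0,0],"turn":[0,0,0]},{"jaw":0,"translation":[-0.008,0,0],"turn":[0,0,0]},{"jaw":0,"translation":[-0.004,0,0],"turn":[0,0,0]},{"jaw":0,"translation":[0,0,0],"turn":[0,0,0]}]'
$P '[{"jaw":0,"translation":[-0.004,0,0],"turn":[0,0,0]},{"jaw":0,"translation":[-0.008,0,0],"turn":[0,0,0]},{"jaw":0,"translation":[-0.008,0,0],"turn":[0,0,0]},{"jaw":0,"translation":[-0.008,0,0],"turn":[0,0,0]},{"jaw":0,"translation":[-0.004,0,0],"turn":[0,0,0]},{"jaw":0,"translation":[0,0,0],"turn":[0,0,0]}]'
```

```text
time: 11.43
tool_pos: [0.5698, -0.1523, 0.2407]
orientation: [2.204, 2.237, 0.001]
force: [-0.1, -0.6, 6.0]
finger_gap: 0.005
grip_force: 60.1
time: 11.93
tool_pos: [0.5701, -0.1763, 0.2407]
orientation: [2.205, 2.237, 0.001]
force: [-0.0, 1.1, 4.7]
finger_gap: 0.005
grip_force: 60.1
```

```bash
P="python3 -m pendant"
$P '[{"jaw":0,"translation":[-0.004,0,0],"turn":[0,0,0]},{"jaw":0,"translation":[-0.004,0,0],"turn":[0,0,0]},{"jaw":0,"translation":[-0.003,0,0],"turn":[0,0,0]},{"jaw":0,"translation":[0,0,0],"turn":[0,0,0]}]' | egrep 'pos|force'
for i in 1 2 3 ; do $P '[{"jaw":0,"translation":[-0.003,0,0],"turn":[0,0,0]},{"jaw":0,"translation":[0,0,0],"turn":[0,0,0]},{"jaw":0,"translation":[0,0,0],"turn":[0,0,0]}]'| egrep 'pos|force'; done
```

```text
tool_pos: [0.5702, -0.1843, 0.2405]
force: [0.7, 2.0, 4.9]
grip_force: 60.0
tool_pos: [0.5702, -0.1866, 0.2403]
force: [0.1, 0.6, 4.5]
grip_force: 59.8
tool_pos: [0.5699, -0.1888, 0.2395]
force: [0.4, 0.6, -3.5]
grip_force: 58.6
tool_pos: [0.57, -0.1909, 0.2399]
force: [0.6, 0.9, -3.7]
grip_force: 58.6
```

The support vanished between y −0.187 and −0.189, so the hook is over the notch, as the picture said. Lower it in.

```bash
P="python3 -m pendant"
$P '[{"jaw":0,"translation":[-0.001,0,0.002],"turn":[0,0,0]},{"jaw":0,"translation":[0,0,0.003],"turn":[0,0,0]},{"jaw":0,"translation":[0,0,0.002],"turn":[0,0,0]},{"jaw":0,"translation":[0,0,0],"turn":[0,0,0]}]' | egrep 'pos|force'
for i in 1 2 ; do $P '[{"jaw":0,"translation":[0,0,0.0015],"turn":[0,0,0]},{"jaw":0,"translation":[0,0,0],"turn":[0,0,0]},{"jaw":0,"translation":[0,0,0],"turn":[0,0,0]}]'| egrep 'pos|force'; done
```

```text
tool_pos: [0.57, -0.1914, 0.2344]
force: [-0.1, 0.3, -3.4]
grip_force: 58.5
tool_pos: [0.5701, -0.1915, 0.2338]
force: [0.1, 0.3, -3.5]
grip_force: 58.6
tool_pos: [0.5702, -0.1916, 0.2327]
force: [0.5, 0.6, -2.7]
grip_force: 58.7
```

```bash
P="python3 -m pendant"
$P '[{"jaw":0,"translation":[0,0,0.0012],"turn":[0,0,0]},{"jaw":0,"translation":[0,0,0],"turn":[0,0,0]},{"jaw":0,"translation":[0,0,0],"turn":[0,0,0]}]' 20
$P '[{"jaw":0.05,"translation":[0,0,0],"turn":[0,0,0]},{"jaw":0.1,"translation":[0,0,0],"turn":[0,0,0]},{"jaw":0.15,"translation":[0,0,0],"turn":[0,0,0]},{"jaw":0.25,"translation":[0,0,0],"turn":[0,0,0]},{"jaw":0.4,"translation":[0,0,0],"turn":[0,0,0]},{"jaw":0.4,"translation":[0,0,0],"turn":[0,0,0]},{"jaw":0.4,"translation":[0,0,0],"turn":[0,0,0]},{"jaw":0.4,"translation":[0,0,0],"turn":[0,0,0]}]'
python3 - <<'E'
from h import *
np.set_printoptions(precision=4,suppress=True)
o=robot.get_obs()
im=robot.get_image('wrist');cv2.imwrite('pics/w6.png',im)
for t,z in(('caddy_hook',.147),('caddy_tab',.176)):
    for q in robot.place_of('wrist',t)[:1]: print(t,q,atz(ray('wrist',q['location'],o),z))
E
```

```text
time: 14.1
tool_pos: [0.5702, -0.1915, 0.2327]
orientation: [2.204, 2.237, 0.0]
force: [-2.7, 1.4, 6.3]
finger_gap: 0.0052
grip_force: 60.3
time: 14.77
tool_pos: [0.5701, -0.1915, 0.2317]
orientation: [-2.205, -2.238, 0.0]
force: [-0.4, 0.2, -1.1]
finger_gap: 0.0343
grip_force: 0.0
caddy_hook {'location': [240.1, 321.8], 'p': 0.59} [ 0.5719 -0.1895  0.147 ]
caddy_tab {'location': [270.1, 317.8], 'p': 0.91} [ 0.5696 -0.1923  0.176 ]
```

View pics/w6.png

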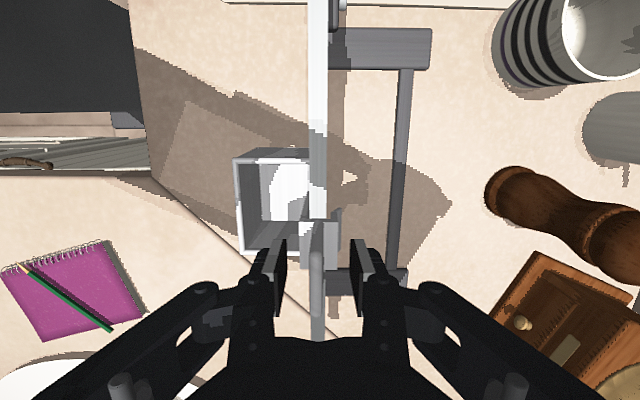

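The caddy hangs on the bar at (320,230). The hook is in the notch, the box is square to the bar, and the open fingers are clear of the tab. Retreat up, then look from the right.

```bash
P="python3 -m pendant"
$P '[{"jaw":0.5,"translation":[0,0,-0.01],"turn":[0,0,0]},{"jaw":0.5,"translation":[0,0,-0.02],"turn":[0,0,0]},{"jaw":0.5,"translation":[0,0,-0.03],"turn":[0,0,0]},{"jaw":0.5,"translation":[0,0,-0.03],"turn":[0,0,0]},{"jaw":0.5,"translation":[0,0,-0.03],"turn":[0,0,0]},{"jaw":0.5,"translation":[-0.03,-0.02,-0.02],"turn":[0,0,0]},{"jaw":0.5,"translation":[-0.04,-0.025,0],"turn":[0,0,0]},{"jaw":0.5,"translation":[-0.04,-0.025,0],"turn":[0,0,0]},{"jaw":0.5,"translation":[-0.02,-0.01,0],"turn":[0,0,0]},{"jaw":0.5,"translation":[0,0,0],"turn":[0,0,0]}]'
python3 - <<'E'
from h import *
np.set_printoptions(precision=4,suppress=True)
o=robot.get_obs(); H=[]
im=robot.get_image('wrist'); s=robot.get_image('scene')
T={'caddy_hook':.147,'caddy_tab':.176,'caddy':.012,'rail_top':.155}
for c in('wrist','scene'):
  for t,z in T.items():
    for q in robot.place_of(c,t)[:1]: print(c,t,q,atz(ray(c,q['location'],o),z))
a=cv2.resize(im[0:240,200:500],(600,480),interpolation=cv2.INTER_NEAREST)
cv2.imwrite('pics/fin.png',a); cv2.imwrite('pics/fins.png',cv2.resize(s[120:310,230:440],None,fx=3,fy=3,interpolation=cv2.INTER_CUBIC))
E
```

```text
time: 15.75
tool_pos: [0.51, -0.2928, 0.3374]
orientation: [2.208, 2.234, -0.001]
force: [0.3, 0.3, -0.4]
finger_gap: 0.0427
grip_force: 0.0
wrist caddy_hook {'location': [79.6, 393.2], 'p': 0.78} [ 0.5722 -0.1912  0.147 ]
wrist caddy_tab {'location': [76.9, 400.1], 'p': 0.61} [ 0.5702 -0.1923  0.176 ]
wrist caddy {'location': [91.0, 341.4], 'p': 0.86} [ 0.5391 -0.1919  0.012 ]
scene caddy_hook {'location': [230.2, 344.1], 'p': 0.62} [ 0.5664 -0.1949  0.147 ]
scene caddy_tab {'location': [222.2, 342.1], 'p': 0.65} [ 0.565  -0.1863  0.176 ]
scene caddy {'location': [257.1, 329.9], 'p': 0.93} [ 0.5358 -0.1897  0.012 ]
```

View pics/fin.png

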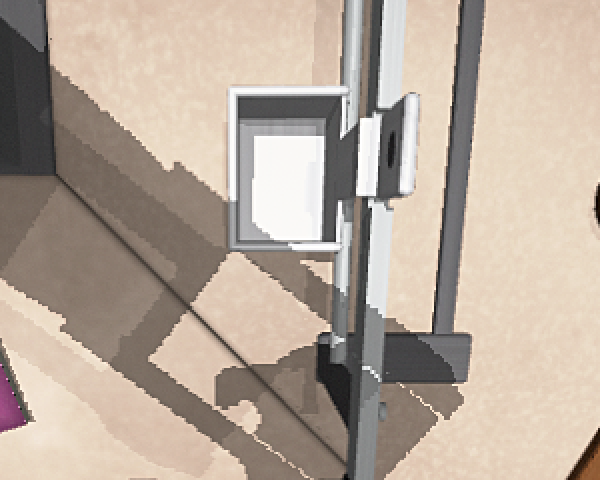

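View pics/fins.png

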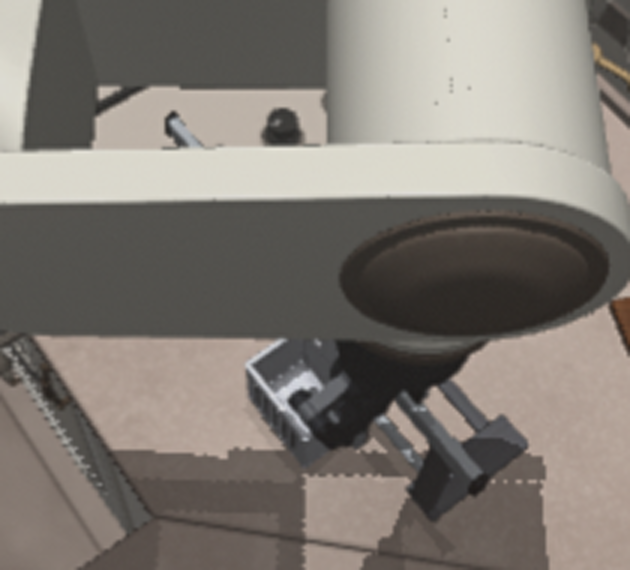

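The wrist crop shows the caddy hanging square to the bar, with the bridge at (370,155) sunk in the notch and the notch's right edge just below it at about (380,205). The arm hides most of the rail in the scene crop, but the caddy looks level and the gripper is clear. Handing in.

```bash
python3 -c "
from cell import robot
print(robot.close_job())"
```

```text
the job is handed in; nothing more can be done
None
```

The caddy was hung about 55 mm right of the left post, slid right along the bar without lifting, and lowered 8 mm into the notch (centre about y = −0.192 m), where it hangs straight. The job was handed in just after 15.75 s, with the gripper clear; no verdict came back.

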